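Load test of a sprung belt tensioner arm

ROBOT

A 6-joint arm with a two-finger parallel gripper is mounted at the origin on a cart in front of the work surface, level with it; the furniture and walls round the work are solid. World frame = base frame: x ahead of the robot, y to its left, z up, the work surface at z = 0. Lengths are in m, angles in rad, forces in N, time in s.
With the tool pointing down it reaches from about 0.25 to 0.725 m from the base axis. Payload 4 kg.
Tool frame: the origin (TCP) lies midway between the tips of the shut fingers; the grasp point (between the pads) lies 19 mm behind it; z points along the fingers, y is the line along which they close (so a half turn about z gives the same grasp; the last joint's range is limited). The gripper opens to 85 mm and grips with 20 to 120 N. Pads are 22 mm wide; open, the fingers measure 114 mm over their backs; the gripper's body (76 mm by 85 mm) begins 54 mm behind the grasp point. The pads swing forward as they close: fully open they stand 13 mm farther back than shut.
Start: joints at [1.292, 0.241, 0.005, 1.335, 0, 1.571], TCP at [0.138, 0.481, 0.231] pointing down, gripper open.
Joint ranges: [-2.72, 2.72], [-1.05, 1.87], [-1.09, 1.28], [-1.99, 2.15], [-1.42, 1.44], [-3.14, 3.14]. Speed limits (rad/s): [2.79, 2.79, 3.14, 3.14, 3.14, 3.14].

INTERFACE

Orientations are given as a unit quaternion [x, y, z, w].
In Python, from workcell import get_obs, camera, job_done, silhouettes gives the robot as it stands. The module is installed in compiled form; this text tells all that it offers.
- The arm moves only by the tool drive_tool, never from a script. Its argument "increments" is a list of rows, each a list of 3 entries, a list of its own where there are three numbers: the shift along the world's x, y, z in mm, then the turn, a rotation vector about the world's x, y, z in degrees, then the opening, from 0 (shut) to 1 (fully open). A call has 1 to 8 rows; each row shifts and turns the commanded pose from where the row before left it; what a row does not reach is not made up. A row lasts 1/12 s, in which the tool goes at most 41.7 mm and 7.16 degrees, less where a joint would pass 70% of its speed; a pose out of reach is approached as far as the arm can. A call is refused whole if a number of a shift passes 41.7 or a number of a turn 7.16, either way. A call with a gripper value outside its range is refused whole. The fingers move at their own pace and stop on an object; the grip force is fixed at half the most. Time passes only in rows, so rows that do not move let the fingers close. It gives the time, the measured TCP pose, the force, the opening and the grip force at its end, in the units of the state.
- get_obs(): the state, without advancing time (a new reading comes with each control period).
- camera(name): name is "scene" or "top" or "wrist"; returns a dict with "image" (384x512x3 uint8, red, green, blue), "K" (3x3 intrinsics, pixels), "view" (4x4, takes a point from world to camera coordinates). Camera axes: x right, y down, z forward; pixel columns grow to the right and rows downward; lengths in m; the calibration is good to about 2 mm. The wrist camera is an equidistant fisheye: a pixel r from the principal point sees the ray r / f radians off the axis. A picture is of the moment at which its call begins. There is no depth.
- job_done(): hands the job in; it is judged then, once.
Trained networks look in a picture, given as the dict that the camera call returned (one of the last four; its "shot" number tells which), for a name from the list of things; names that differ only in an ending like _2 or _b are one class to them, and where a whole thing is asked for, a point or a joint stands for the part that bears it (a point fixed in the world has none). Each returns a list of dicts, best first, with "conf" (0 to 1); they miss things now and then, are a little off and sometimes report something else, mostly with a low value. They report only what shows in the picture. A call takes as long as a camera call.
- silhouettes(query, picture): "region" (384x512 bool, what is visible of it) and "bbox" ([left, top, right, bottom] in pixels, round what is visible of it).
The state is a dict: "clock": time; "joint_pos": joint angles; "joint_vel": joint speeds; "tau": joint torques, N m; "eef_pos": TCP position; "tool_rot": TCP orientation; "ft_force": force on the tool from outside, world axes, zero at the start; "ft_torque": the same for the moment, N m; "grip_width": finger opening in m; "grasp_force": force on a finger pad.
Only numpy, scipy, OpenCV 4.12 (cv2) and the standard library are available. Lean on these libraries where they do the work, as an engineer would, in place of code of your own. Each camera call takes 0.05 s, during which the arm holds its last target. There are 200 camera calls.

TASK

Test the spring of the belt tensioner on the bench plate. First slide the rider on its track back along the scale until it touches the nose of the resting arm; then push the arm sideways by its nose, taking the rider along, until you are pushing with 14 N (give or take 1.5 N, at no time more than 18 N) and hold that load for a good second; then ease the arm back with your fingers still on it until it rests on its stop, leaving the rider out on the scale where the arm took it to show the deflection. Do not disturb the bottle, cup and carton standing round it.

Things in the scene. Friction and masses are not known exactly. Their poses are not given: they have to be found in the camera images.
- unit: Fixed aluminium plate of the tensioner, 230 (x) x 270 (y) x 10 mm thick. Origin: centre of its underside; +x points away from the robot, +y to the left along the scale. Everything on it is below 70 mm. The arm turns about a vertical pin at unit (85, 0) mm and reaches 160 mm toward the robot.
- stop (a point): Top of the steel stop post, 16 mm thick, 60 mm above the table. A spring in the pivot drives the arm to the left (unit +y) against this post; pushing the nose toward unit -y deflects it. The preload is unknown and differs each time: at 14 N the nose may have gone anywhere from 20 to 90 mm; the force rises by 0.1 to 0.2 N per mm.
- nose (a point): Top centre of the nose, 60 mm above the table: an upright black plastic roller that turns freely on its pin, 22 mm in diameter, from 14 to 60 mm height, at the free end of the steel arm. The 12 mm wide arm bar joins it from the +x side at 49 to 59 mm height. To the left (+y) of the resting nose the plate is free for 80 mm (but for rails 16 mm high): push there.
- nose_home (a point): Fixed point of the unit, at unit (-68, 47, 60) mm, axes parallel to the unit's: where the nose's point is while the arm rests on its stop. Deflection is the nose's travel from here toward unit -y; on the way it stays between unit x = -76 and -55 mm.
- rider (a joint): Reading of the rider on the scale, in m: 0 where its left (+y) face touches the resting nose; it grows as the rider moves toward unit -y, to 0.125 at most. The rider slides along unit y only, held by a friction of about 1 N, so it stays where it is left.
- rider_top (a point): Centre of the rider's top, 47 mm above the table. The rider is a grey plastic block 31 (x) x 16 (y) mm, from 11 to 47 mm height, in a low track (rails 16 mm high) along unit y at unit x = -71 mm; its thin steel pointer lies over the white scale strip in front (a mark every 5 mm, longer every 10, longest every 50).
- amber_bottle: Bystander: brown medicine bottle, 38 mm wide, 75 mm high, standing to the right of the plate. Origin: centre of its underside.
- measuring_cup: Bystander: clear small cup, 44 mm wide, 38 mm high, standing to the right of the plate. Origin: centre of its underside.
- small_carton: Bystander: tablet carton 52 x 110 x 40 mm lying to the left of the plate. Origin: centre of its underside.

How it is judged:
On the way, in this order (a step that is already met when the one before it is completed fails the run):
1. the rider is slid back to the nose of the resting arm (reading under 3 mm) (value of joint rider below 0.003 m and y of nose in the frame of nose_home above -0.004 m), for 0.1 s.
2. the arm is pushed by the fingers with 12.5 to 15.5 N for a second, the rider carried out past 12 mm (contact force between tension_arm and the fingers between 12.5 and 15.5 N and value of joint rider above 0.012 m), for 0.9 s.
3. the arm is back on its stop (within 4 mm) with the fingers still on it (y of nose in the frame of nose_home above -0.004 m and contact force between tension_arm and the fingers above 0.3 N).
At the end, for the whole second after the job is handed in: The arm rests on its stop (nose within 4 mm of nose_home along y), let go, and the rider stands still out on the scale at a reading between 12 and 115 mm, where the arm left it (y of nose in the frame of nose_home above -0.004 m and value of joint rider between 0.012 and 0.115 m and velocity of joint rider between -0.005 and 0.005 m/s and contact force between tension_arm and the fingers below 0.1 N); the robot touches nothing.
It fails at once if the arm is pushed with more than 18 N (contact force between tension_arm and the fingers above 18 N).
It fails at once if the bottle is moved by more than 15 mm or tipped (distance of amber_bottle from where it was at the start of the episode above 0.015 m or angle between amber_bottle's own z axis and vertical above 0.3 rad).
It fails at once if the cup is moved by more than 15 mm or tipped (distance of measuring_cup from where it was at the start of the episode above 0.015 m or angle between measuring_cup's own z axis and vertical above 0.3 rad).
It fails at once if the carton is moved by more than 15 mm or tipped (distance of small_carton from where it was at the start of the episode above 0.015 m or angle between small_carton's own z axis and vertical above 0.3 rad).
It also fails if it takes over 64 s, if anything falls off the work surface, if the arm or the gripper's body presses on something with over 40 N, if the wrist force passes 120 N, or if a joint passes its speed limit or range.

## Working session

There is one attempt and no reset: what is moved stays moved. The work goes in short steps, Python scripts to look and compute and a tool call to move; the robot and the scene stay as the last step left them, time stands still between calls to the robot, and variables do not carry over. Pictures are saved under pics/ and viewed, at most 10 in all, crops included, and the job is handed in when it is done.

Besides the shell and the picture viewer there is one more tool, called after "Call:" by a JSON object that holds its "fn" and its "kwargs". drive_tool: Moves the arm, as the interface text tells. Its arguments: {"type":"object","properties":{"increments":{"type":"array"}},"required":["increments"]}

```bash
mkdir -p pics; cat > h.py <<'E'
import numpy as np, cv2
from workcell import *
def save(n,p): cv2.imwrite(f'pics/{n}.png',cv2.cvtColor(p,cv2.COLOR_RGB2BGR))
def back(c,u,v,z):
    K,V=c['K'],c['view']; d=V[:3,:3].T@(np.linalg.inv(K)@[u,v,1]); o=-V[:3,:3].T@V[:3,3]
    return o+d*(z-o[2])/d[2]
E
python3 - <<'E'
from h import *
o=get_obs(); print({k:np.round(v,3) for k,v in o.items()})
t=camera('top'); s=camera('scene')
save('t0',t['image']); save('s0',s['image'])
for n,z in [('unit',.01),('nose',.06),('stop',.06),('rider_top',.047),('amber_bottle',.07),('measuring_cup',.038),('small_carton',.04)]:
    for c,cn in((t,'top'),(s,'scene')):
        r=silhouettes(n,c)
        for q in r[:1]:
            m=q['region']; v,u=np.nonzero(m)
            print(n,cn,round(q['conf'],2),q['bbox'],u.mean().round(1),v.mean().round(1),back(c,u.mean(),v.mean(),z).round(3), cv2.minAreaRect(np.c_[u,v].astype(np.float32)))
E
```

```text
{'clock': np.float64(0.0), 'joint_pos': array([1.292, 0.241, 0.004, 1.335, 0.   , 1.571]), 'joint_vel': array([ 0.   ,  0.   ,  0.   , -0.001, -0.   , -0.   ]), 'tau': array([ 1.0000e-03, -3.7231e+01,  2.5241e+01,  1.7000e-02,  0.0000e+00,
        0.0000e+00]), 'eef_pos': array([0.137, 0.48 , 0.23 ]), 'tool_rot': array([ 0.139,  0.99 , -0.001, -0.   ]), 'ft_force': array([-0.262,  0.797, -0.321]), 'ft_torque': array([-0.011,  0.025,  0.014]), 'grasp_force': np.float64(0.0), 'grip_width': np.float64(0.085)}
unit top 0.77 [220.2, 152.8, 331.5, 253.8] 277.3 202.6 [0.624 0.08  0.01 ] ((277.74578857421875, 202.0581512451172), (105.93982696533203, 89.610107421875), 8.914926528930664)
unit scene 0.71 [189.5, 176.3, 355.3, 305.4] 273.2 236.6 [0.613 0.066 0.01 ] ((271.2079772949219, 231.11947631835938), (129.34912109375, 109.78211975097656), 41.18592834472656)
nose top 0.77 [254.1, 158.6, 288.1, 228.1] 272.8 187.7 [0.654 0.095 0.06 ] ((269.9000244140625, 192.70001220703125), (15.652474403381348, 76.47352600097656), 26.56505012512207)
nose scene 0.9 [227.2, 186.1, 307.7, 239.6] 265.4 208.9 [0.
[... 962 characters left out ...]
 365.2, 284.3] 352.3 264.4 [ 0.589 -0.104  0.07 ] ((352.5499572753906, 263.8499755859375), (19.922346115112305, 36.68241500854492), 18.434946060180664)
measuring_cup top 0.5 [346.8, 175.8, 362.4, 191.7] 353.8 183.3 [ 0.671 -0.114  0.038] ((353.7500305175781, 183.75001525878906), (16.26345443725586, 18.384777069091797), 45.0)
measuring_cup scene 0.65 [228.2, 184.1, 308.7, 240.6] 265.2 208.8 [0.649 0.108 0.038] ((265.2681884765625, 209.39822387695312), (20.357954025268555, 90.09944915771484), 61.4486083984375)
small_carton scene 0.6 [187.8, 157.3, 240.3, 195.9] 215.1 175.8 [0.674 0.256 0.04 ] ((214.72805786132812, 175.57791137695312), (52.9052848815918, 27.357460021972656), 25.201122283935547)
```

View pics/t0.png

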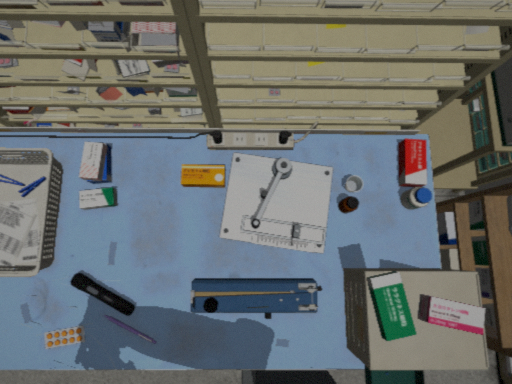

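View pics/s0.png

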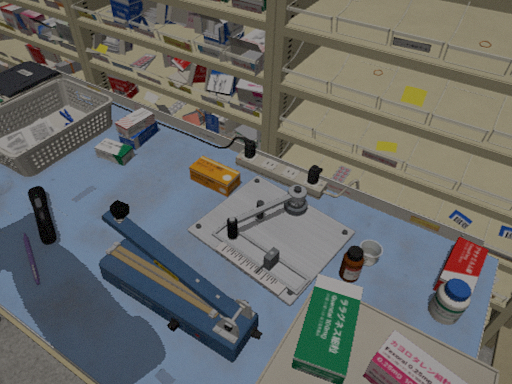

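The top view shows the plate centred near (277,202). The nose is near (256,224), the rider near (296,232), the bottle at (348,204), the cup at (353,183) and the yellow carton at (203,175). A blue cutter-like device sits in front of the plate. I'll fit the plate pose next and check it on an enlarged crop.

```bash
python3 - <<'E'
from h import *
from scipy.optimize import minimize
P=[camera('top'),camera('scene')]
M=[silhouettes('unit',c)[0]['region'] for c in P]
def proj(c,X):
    V=c['view'];q=(np.atleast_2d(X)@V[:3,:3].T+V[:3,3])@c['K'].T; return q[:,:2]/q[:,2:]
def W(p,X):
    a=p[2];R=np.array([[np.cos(a),-np.sin(a),0],[np.sin(a),np.cos(a),0],[0,0,1]]); return np.atleast_2d(X)@R.T+[p[0],p[1],0]
sq=np.array([[x,y,.01] for x,y in((-.115,-.135),(.115,-.135),(.115,.135),(-.115,.135))])
def cost(p,cs=(0,1)):
    e=0
    for i in cs:
        m=np.zeros((384*4,512*4),np.uint8); cv2.fillPoly(m,[np.round(proj(P[i],W(p,sq))*4+1.5).astype(np.int32)],1)
        e+=np.abs(cv2.resize(m.astype(np.float32),(512,384),interpolation=cv2.INTER_AREA)-M[i]).sum()
    return e
for cs in((0,),(1,),(0,1)):
    r=minimize(cost,[.624,.08,-.155],args=(cs,),method='Nelder-Mead',options=dict(initial_simplex=np.array([[.624,.08,-.155],[.634,.08,-.155],[.624,.09,-.155],[.624,.08,-.11]])))
    p=r.x; print(cs,p.round(4),r.fun)
print('nose_home',W(p,[-.068,.047,.06]).round(4))
R0=None
for c,n in zip(P,'ts'):
    q=silhouettes('rider_top',c)
    if q:
        v,u=np.nonzero(q[0]['region']); X=back(c,u.mean(),v.mean(),.03)[:2]-p[:2]; a=p[2]
        print('rider unit',n,X@np.array([[np.cos(a),-np.sin(a)],[np.sin(a),np.cos(a)]]))
c=P[0];k=5
for j,c in enumerate(P):
    x0,y0=((210,145),(180,165))[j]; w,h=((130,115),(180,145))[j]; k=(6,4)[j]
    im=cv2.resize(c['image'][y0:y0+h,x0:x0+w],None,fx=k,fy=k,interpolation=cv2.INTER_CUBIC)
    for X,col in((([-.068,.047,.06]),(255,0,0)),([.085,0,.06],(0,255,0)),*[(s,(0,0,255)) for s in sq]):
        u=proj(c,W(p,X))[0]; cv2.circle(im,tuple(int(t) for t in (u-[x0,y0]+.5)*k),4,col,-1)
    save(f'c{j}',im)
E
```

```text
(0,) [ 0.6278  0.0794 -0.1485] 187.9375
(1,) [ 0.6244  0.0783 -0.1493] 430.875
(0, 1) [ 0.6254  0.0785 -0.1439] 781.0
nose_home [[0.5648 0.1348 0.06  ]]
rider unit t [-0.06748776 -0.0534579 ]
rider unit s [-0.07142715 -0.05403891]
```

View pics/c0.png

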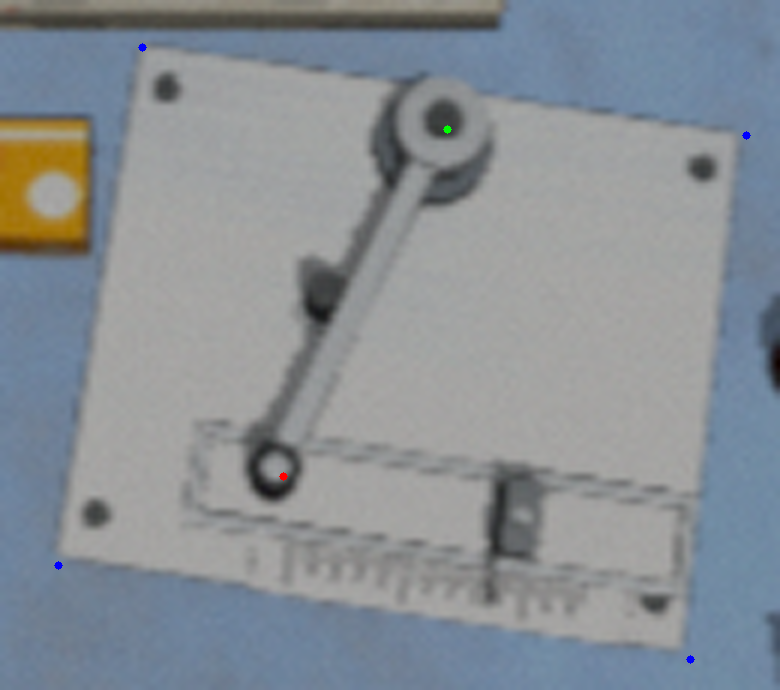

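View pics/c1.png

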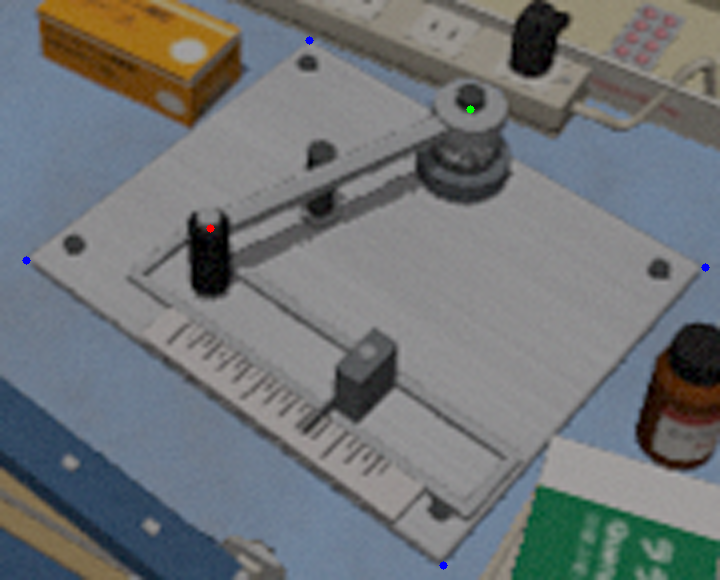

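Both crops show the fit is within a few mm. The nose is slightly up and to the left of the red mark, so I take it at about (0.568, 0.138), yaw −8.6°. The rider is at unit y of about −54 mm, so its reading is about 82 mm. I'm moving now.

Call:
{"fn": "drive_tool", "kwargs": {"increments": [[[25.5,-29.7,0],[0,0,0.9],0],[[25.5,-29.7,0],[0,0,0.9],0],[[25.5,-29.7,0],[0,0,0.9],0],[[25.5,-29.7,0],[0,0,0.9],0],[[25.5,-29.7,0],[0,0,0.9],0],[[25.5,-29.7,0],[0,0,0.9],0],[[25.5,-29.7,0],[0,0,1],0],[[25.5,-29.7,0],[0,0,1],0]]}}

```text
clock: 1.77
eef_pos: [0.3425, 0.2415, 0.2316]
tool_rot: [0.074, 0.997, 0.0, 0.0]
ft_force: [0.7, 0.0, -0.5]
grip_width: 0.0002
grasp_force: 0.0
```

Call:
{"fn": "drive_tool", "kwargs": {"increments": [[[25.5,-29.7,0],[0,0,0],0],[[25.5,-29.7,0],[0,0,0],0],[[25.5,-29.7,0],[0,0,0],0],[[25.5,-29.7,-10],[0,0,0],0],[[25.5,-29.7,-15],[0,0,0],0],[[25.5,-29.7,-15],[0,0,0],0],[[25.5,-29.7,-20],[0,0,0],0],[[25.5,-29.7,-20],[0,0,0],0]]}}

```text
clock: 2.43
eef_pos: [0.544, 0.0071, 0.1532]
tool_rot: [0.075, 0.997, 0.0, 0.001]
ft_force: [0.8, 0.9, 0.1]
grip_width: -0.0001
grasp_force: 0.0
```

Call:
{"fn": "drive_tool", "kwargs": {"increments": [[[0,0,0],[0,0,0],0],[[0,0,0],[0,0,0],0]]}}

```text
clock: 2.6
eef_pos: [0.5422, 0.0073, 0.1514]
tool_rot: [0.077, 0.997, -0.0, -0.002]
ft_force: [-0.3, -0.3, 0.5]
grip_width: 0.0002
grasp_force: 0.0
```

```bash
python3 - <<'E'
from h import *
o=get_obs(); print({k:np.round(v,4) for k,v in o.items() if k!='tau'})
s=camera('scene'); save('s1',cv2.resize(s['image'][120:320,150:400],None,fx=3,fy=3,interpolation=cv2.INTER_CUBIC))
E
```

```text
{'clock': np.float64(2.6), 'joint_pos': array([ 1.3300e-02,  3.7320e-01, -2.3300e-02,  1.1786e+00,  2.0000e-04,
        1.6650e-01]), 'joint_vel': array([ 0.0441, -0.0574, -0.0044,  0.0184,  0.0088,  0.0049]), 'eef_pos': array([0.5422, 0.0073, 0.1514]), 'tool_rot': array([ 7.650e-02,  9.971e-01, -1.000e-04, -2.100e-03]), 'ft_force': array([-0.2842, -0.2649,  0.4591]), 'ft_torque': array([0.0629, 0.0681, 0.0147]), 'grasp_force': np.float64(0.0), 'grip_width': np.float64(0.0002)}
```

View pics/s1.png

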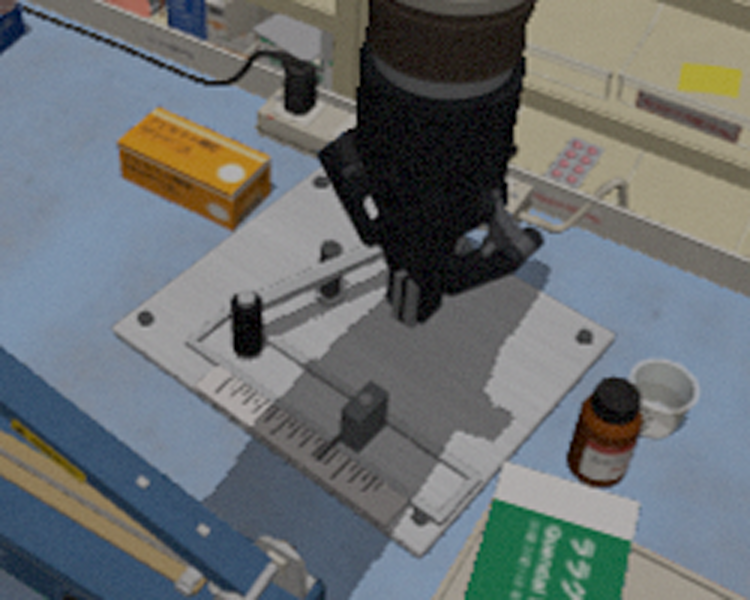

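The tool hangs behind and above the rider, and the gripper linkage sticks out along the closing axis. I'll turn 90° so the clean 22 mm finger sides do the pushing, then descend.

Call:
{"fn": "drive_tool", "kwargs": {"increments": [[[0,0,0],[0,0,7],0],[[0,0,0],[0,0,7],0],[[0,0,0],[0,0,7],0],[[0,0,0],[0,0,7],0],[[0,0,0],[0,0,7],0],[[0,0,0],[0,0,7],0],[[0,0,0],[0,0,7],0],[[0,0,0],[0,0,7],0]]}}

```text
clock: 3.32
eef_pos: [0.5424, 0.0107, 0.1553]
tool_rot: [-0.406, 0.914, -0.0, 0.001]
ft_force: [0.5, -0.5, -0.4]
grip_width: 0.0001
grasp_force: 0.0
```

Call:
{"fn": "drive_tool", "kwargs": {"increments": [[[0.5,0,-10],[0,0,7],0],[[0.5,0,-15],[0,0,7],0],[[0.5,0,-15],[0,0,7],0],[[0.5,0,-15],[0,0,7],0],[[0.5,0,-15],[0,0,6],0],[[0.5,0,-5],[0,0,0],0],[[0,0,0],[0,0,0],0],[[0,0,0],[0,0,0],0]]}}

```text
clock: 3.98
eef_pos: [0.5458, 0.0098, 0.0797]
tool_rot: [-0.652, 0.758, -0.0, 0.0]
ft_force: [0.7, 0.4, -0.0]
grip_width: 0.0001
grasp_force: 0.0
```

```bash
python3 - <<'E'
from h import *
s=camera('scene'); save('s2',cv2.resize(s['image'][140:320,180:390],None,fx=3,fy=3,interpolation=cv2.INTER_CUBIC))
o=get_obs(); print({k:np.round(v,4) for k,v in o.items() if k!='tau'})
E
```

```text
{'clock': np.float64(4.0333), 'joint_pos': array([ 1.7600e-02,  4.4010e-01, -1.2260e-01,  1.0059e+00,  1.0000e-04,
       -1.4028e+00]), 'joint_vel': array([-0.0075, -0.0027,  0.0074, -0.0063, -0.0003, -0.0095]), 'eef_pos': array([0.5463, 0.0096, 0.08  ]), 'tool_rot': array([-6.520e-01,  7.582e-01, -7.000e-04,  9.000e-04]), 'ft_force': array([ 0.0088, -0.129 ,  0.9369]), 'ft_torque': array([ 0.0472, -0.0527,  0.001 ]), 'grasp_force': np.float64(0.0), 'grip_width': np.float64(-0.0001)}
```

View pics/s2.png

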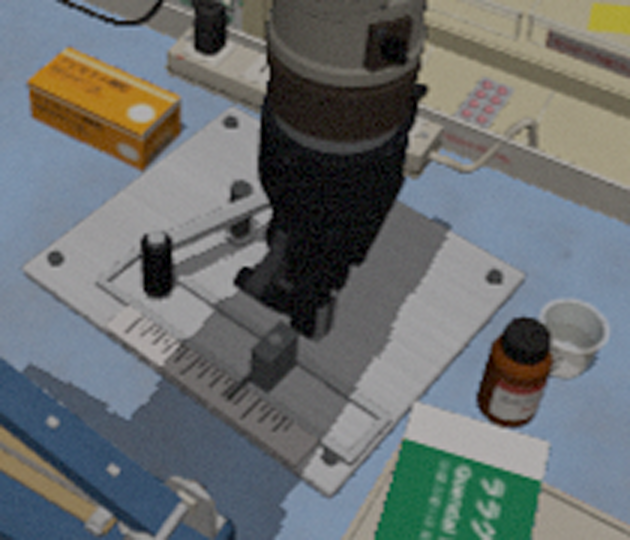

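Fingers are just right of the rider, as intended. Descending.

Call:
{"fn": "drive_tool", "kwargs": {"increments": [[[0,-4,-10],[0,0,0],0],[[0,0,-15],[0,0,0],0],[[0,0,-15],[0,0,0],0],[[0,0,-8],[0,0,0],0],[[0,0,-5],[0,0,0],0],[[0,0,0],[0,0,0],0],[[0,0,0],[0,0,0],0]]}}

```text
clock: 4.62
eef_pos: [0.5459, 0.0048, 0.0258]
tool_rot: [-0.652, 0.758, -0.0, 0.0]
ft_force: [0.2, -0.5, 0.7]
grip_width: -0.0
grasp_force: 0.0
```

Call:
{"fn": "drive_tool", "kwargs": {"increments": [[[1.1,7,0],[0,0,0],0],[[1.1,7,0],[0,0,0],0],[[1.1,7,0],[0,0,0],0],[[1.1,7,0],[0,0,0],0],[[1.1,7,0],[0,0,0],0],[[1.1,7,0],[0,0,0],0],[[0,0,0],[0,0,0],0]]}}

```text
clock: 5.2
eef_pos: [0.5527, 0.0488, 0.0257]
tool_rot: [-0.653, 0.757, 0.0, 0.001]
ft_force: [0.1, 0.2, 0.5]
grip_width: -0.0002
grasp_force: 0.0
```

Call:
{"fn": "drive_tool", "kwargs": {"increments": [[[1.1,7,0],[0,0,0],0],[[1.1,7,0],[0,0,0],0],[[1.1,7,0],[0,0,0],0],[[1.1,7,0],[0,0,0],0],[[0.9,6,0],[0,0,0],0],[[0.6,4,0],[0,0,0],0],[[0,0,0],[0,0,0],0],[[0,0,0],[0,0,0],0]]}}

```text
clock: 5.87
eef_pos: [0.5583, 0.0854, 0.0255]
tool_rot: [-0.652, 0.758, 0.0, 0.0]
ft_force: [-0.7, -0.4, -0.0]
grip_width: 0.0004
grasp_force: 0.0
```

```bash
python3 - <<'E'
from h import *
s=camera('scene'); save('s3',cv2.resize(s['image'][180:300,200:340],None,fx=4,fy=4,interpolation=cv2.INTER_CUBIC))
F=[]
for i in range(6): camera('top'); F.append(get_obs()['ft_force'])
print(np.mean(F,0),np.std(F,0),get_obs()['eef_pos'])
E
```

```text
[ 0.27678223 -0.12489822 -0.10909979] [0.57962766 0.31265203 0.4883867 ] [0.55816384 0.08473161 0.02559796]
```

View pics/s3.png

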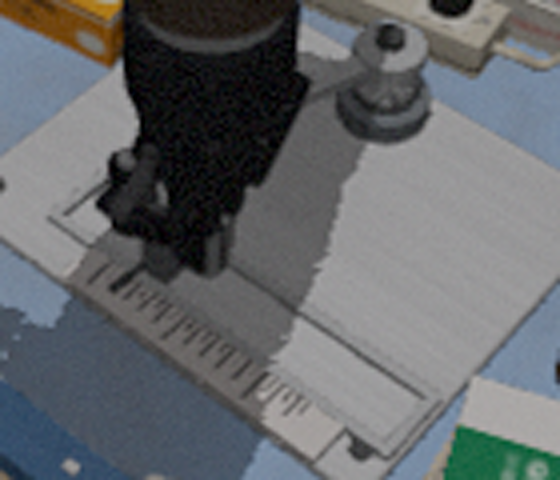

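Rider is moving along with its pointer near the 13–15 mm mark, with roughly 14 mm to go. Creeping.

Call:
{"fn": "drive_tool", "kwargs": {"increments": [[[0.5,3,0],[0,0,0],0],[[0.5,3,0],[0,0,0],0],[[0.4,3,0],[0,0,0],0],[[0.1,1,0],[0,0,0],0],[[0,0,0],[0,0,0],0]]}}

```text
clock: 6.63
eef_pos: [0.5597, 0.0955, 0.0256]
tool_rot: [-0.653, 0.758, 0.0, 0.0]
ft_force: [-0.6, -0.6, -0.5]
grip_width: 0.0002
grasp_force: 0.0
```

Call:
{"fn": "drive_tool", "kwargs": {"increments": [[[0.1,1,0],[0,0,0],0],[[0.1,1,0],[0,0,0],0],[[0,0,0],[0,0,0],0]]}}

```text
clock: 6.88
eef_pos: [0.5599, 0.0971, 0.0256]
tool_rot: [-0.652, 0.758, -0.0, 0.0]
ft_force: [-1.3, 0.1, 0.4]
grip_width: -0.0001
grasp_force: 0.1
```

Call:
{"fn": "drive_tool", "kwargs": {"increments": [[[0.1,1,0],[0,0,0],0],[[0,0,0],[0,0,0],0]]}}

```text
clock: 7.05
eef_pos: [0.56, 0.098, 0.0256]
tool_rot: [-0.652, 0.758, -0.0, 0.0]
ft_force: [0.6, -0.4, -0.7]
grip_width: -0.0002
grasp_force: 0.2
```

Call:
{"fn": "drive_tool", "kwargs": {"increments": [[[0.1,1,0],[0,0,0],0],[[0,0,0],[0,0,0],0]]}}

```text
clock: 7.22
eef_pos: [0.5601, 0.099, 0.0256]
tool_rot: [-0.652, 0.758, -0.0, 0.0]
ft_force: [-0.0, -1.1, 0.0]
grip_width: -0.0
grasp_force: 0.2
```

Call:
{"fn": "drive_tool", "kwargs": {"increments": [[[0.1,1,0],[0,0,0],0],[[0,0,0],[0,0,0],0]]}}

```text
clock: 7.38
eef_pos: [0.5602, 0.0995, 0.0256]
tool_rot: [-0.652, 0.758, -0.0, -0.0]
ft_force: [0.8, -1.3, -0.2]
grip_width: -0.0
grasp_force: 1.2
```

Call:
{"fn": "drive_tool", "kwargs": {"increments": [[[0.1,1,0],[0,0,0],0],[[0,0,0],[0,0,0],0]]}}

```text
clock: 7.55
eef_pos: [0.5602, 0.0998, 0.0256]
tool_rot: [-0.652, 0.758, -0.001, -0.001]
ft_force: [0.3, -4.9, 0.5]
grip_width: 0.0002
grasp_force: 2.5
```

Call:
{"fn": "drive_tool", "kwargs": {"increments": [[[0.1,1,0],[0,0,0],0],[[0,0,0],[0,0,0],0]]}}

```text
clock: 7.72
eef_pos: [0.5602, 0.0999, 0.0256]
tool_rot: [-0.652, 0.758, -0.002, -0.001]
ft_force: [-0.2, -6.8, 1.5]
grip_width: 0.0
grasp_force: 3.6
```

The rider is on the nose: the force rose firmly with TCP y = 0.0998. I'll retreat, lift and cross to the left of the nose.

Call:
{"fn": "drive_tool", "kwargs": {"increments": [[[-0.5,-4,0],[0,0,0],0],[[-0.9,-6,0],[0,0,0],0],[[0,0,10],[0,0,0],0],[[0,0,20],[0,0,0],0],[[0,0,20],[0,0,0],0],[[0,0,10],[0,0,0],0],[[0,0,0],[0,0,0],0],[[0,0,0],[0,0,0],0]]}}

```text
clock: 8.38
eef_pos: [0.5594, 0.0923, 0.0863]
tool_rot: [-0.652, 0.758, -0.0, 0.001]
ft_force: [0.3, -1.1, -0.7]
grip_width: -0.0001
grasp_force: 0.0
```

Call:
{"fn": "drive_tool", "kwargs": {"increments": [[[1.5,13.8,0],[0,0,0],0],[[1.5,13.8,0],[0,0,0],0],[[1.5,13.8,0],[0,0,0],0],[[1.5,13.8,0],[0,0,0],0],[[1.5,13.8,0],[0,0,0],0],[[1.5,13.8,0],[0,0,0],0],[[0,0,0],[0,0,0],0],[[0,0,0],[0,0,0],0]]}}

```text
clock: 9.05
eef_pos: [0.5678, 0.1761, 0.0853]
tool_rot: [-0.653, 0.757, -0.0, -0.0]
ft_force: [-0.5, -0.9, 0.0]
grip_width: 0.0001
grasp_force: 0.0
```

```bash
python3 - <<'E'
from h import *
s=camera('scene'); save('s4',cv2.resize(s['image'][150:290,200:360],None,fx=4,fy=4,interpolation=cv2.INTER_CUBIC))
F=[]
for i in range(6): camera('top'); F.append(get_obs()['ft_force'])
print(np.mean(F,0),np.std(F,0),get_obs()['eef_pos'])
E
```

```text
[-0.39873815 -0.0438231   0.01024666] [0.23956356 0.37017275 0.62302401] [0.56797996 0.17407099 0.08568815]
```

View pics/s4.png

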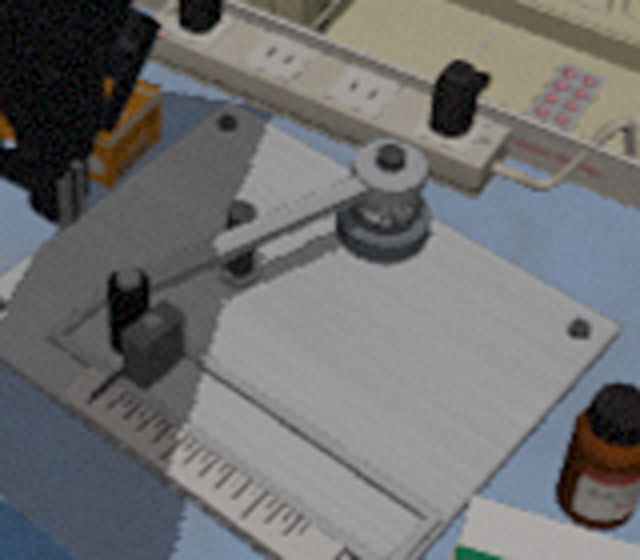

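The rider stands against the resting nose at reading 0, and the fingers are clear on the left. Descending and approaching.

Call:
{"fn": "drive_tool", "kwargs": {"increments": [[[0,0,-10],[0,0,0],0],[[0,0,-15],[0,0,0],0],[[0,0,-15],[0,0,0],0],[[0,0,-12],[0,0,0],0],[[0,0,-5],[0,0,0],0],[[0,0,0],[0,0,0],0],[[0,0,0],[0,0,0],0]]}}

```text
clock: 9.98
eef_pos: [0.5678, 0.1746, 0.0283]
tool_rot: [-0.652, 0.758, 0.0, -0.0]
ft_force: [0.4, 0.3, -0.0]
grip_width: -0.0002
grasp_force: 0.0
```

Call:
{"fn": "drive_tool", "kwargs": {"increments": [[[-0.5,-3,0],[0,0,0],0],[[-0.5,-3,0],[0,0,0],0],[[-0.3,-2,0],[0,0,0],0],[[-0.3,-2,0],[0,0,0],0],[[0,0,0],[0,0,0],0]]}}

```text
clock: 10.4
eef_pos: [0.5665, 0.1642, 0.029]
tool_rot: [-0.652, 0.758, -0.0, 0.0]
ft_force: [-0.5, 0.1, -0.6]
grip_width: -0.0003
grasp_force: 0.0
```

Call:
{"fn": "drive_tool", "kwargs": {"increments": [[[-0.15,-1,0],[0,0,0],0],[[-0.15,-1,0],[0,0,0],0],[[-0.15,-1,0],[0,0,0],0],[[0,0,0],[0,0,0],0]]}}

```text
clock: 10.73
eef_pos: [0.5658, 0.1616, 0.0285]
tool_rot: [-0.652, 0.758, 0.0, -0.0]
ft_force: [-0.6, 0.0, -0.2]
grip_width: -0.0001
grasp_force: 0.0
```

Call:
{"fn": "drive_tool", "kwargs": {"increments": [[[-0.15,-1,0],[0,0,0],0],[[-0.15,-1,0],[0,0,0],0],[[0,0,0],[0,0,0],0]]}}

```text
clock: 10.98
eef_pos: [0.5655, 0.1596, 0.0285]
tool_rot: [-0.652, 0.758, -0.0, -0.0]
ft_force: [0.7, -1.1, -0.6]
grip_width: -0.0001
grasp_force: 0.0
```

Call:
{"fn": "drive_tool", "kwargs": {"increments": [[[-0.15,-1,0],[0,0,0],0],[[-0.15,-1,0],[0,0,0],0],[[0,0,0],[0,0,0],0]]}}

```text
clock: 11.23
eef_pos: [0.5654, 0.1588, 0.0288]
tool_rot: [-0.653, 0.758, 0.001, 0.001]
ft_force: [0.6, 4.1, 1.3]
grip_width: 0.0
grasp_force: 2.0
```

Contact. I'll keep pushing gently.

Call:
{"fn": "drive_tool", "kwargs": {"increments": [[[-0.15,-1,0],[0,0,0],0],[[-0.15,-1,0],[0,0,0],0],[[0,0,0],[0,0,0],0]]}}

```text
clock: 11.48
eef_pos: [0.5647, 0.1575, 0.0289]
tool_rot: [-0.653, 0.758, 0.001, 0.001]
ft_force: [-1.5, 6.5, 1.9]
grip_width: -0.0002
grasp_force: 3.0
```

Call:
{"fn": "drive_tool", "kwargs": {"increments": [[[-0.15,-1,0],[0,0,0],0],[[-0.15,-1,0],[0,0,0],0],[[0,0,0],[0,0,0],0]]}}

```text
clock: 11.73
eef_pos: [0.5641, 0.1558, 0.0289]
tool_rot: [-0.653, 0.757, 0.002, 0.001]
ft_force: [-2.4, 7.5, 1.8]
grip_width: -0.0001
grasp_force: 3.3
```

Call:
{"fn": "drive_tool", "kwargs": {"increments": [[[-0.15,-1,0],[0,0,0],0],[[-0.15,-1,0],[0,0,0],0],[[0,0,0],[0,0,0],0]]}}

```text
clock: 11.98
eef_pos: [0.5637, 0.154, 0.0289]
tool_rot: [-0.653, 0.757, 0.002, 0.001]
ft_force: [-1.9, 7.5, 2.8]
grip_width: -0.0
grasp_force: 3.5
```

Call:
{"fn": "drive_tool", "kwargs": {"increments": [[[-0.3,-2,0],[0,0,0],0],[[-0.3,-2,0],[0,0,0],0],[[-0.3,-2,0],[0,0,0],0],[[-0.3,-2,0],[0,0,0],0],[[-0.3,-2,0],[0,0,0],0],[[0,0,0],[0,0,0],0]]}}

```text
clock: 12.48
eef_pos: [0.5619, 0.1442, 0.0288]
tool_rot: [-0.653, 0.757, 0.002, 0.001]
ft_force: [-2.2, 8.3, 1.5]
grip_width: 0.0
grasp_force: 3.8
```

Call:
{"fn": "drive_tool", "kwargs": {"increments": [[[-0.3,-2,0],[0,0,0],0],[[-0.3,-2,0],[0,0,0],0],[[-0.3,-2,0],[0,0,0],0],[[-0.3,-2,0],[0,0,0],0],[[-0.3,-2,0],[0,0,0],0],[[0,0,0],[0,0,0],0]]}}

```text
clock: 12.98
eef_pos: [0.5601, 0.1347, 0.0287]
tool_rot: [-0.653, 0.757, 0.003, 0.001]
ft_force: [-3.5, 9.8, 1.6]
grip_width: -0.0001
grasp_force: 4.5
```

```bash
cat > f.py <<'E'
from h import *
F=[]
for i in range(10): camera('top'); F.append(get_obs()['ft_force'])
F=np.array(F);o=get_obs();print(F.mean(0).round(2),F.std(0).round(2),np.linalg.norm(F.mean(0)).round(2),o['eef_pos'],o['clock'])
E
python3 f.py
```

```text
[-3.44  9.55  1.42] [0.61 0.54 0.58] 10.25 [0.56010014 0.13481187 0.02862334] 13.4833
```

The tangential drag shows the finger sticking to the roller as it follows its arc. I'll shift 2 mm toward −x to relieve it and continue.

Call:
{"fn": "drive_tool", "kwargs": {"increments": [[[-1.3,-1.8,0],[0,0,0],0],[[-1.3,-1.8,0],[0,0,0],0],[[-0.3,-2,0],[0,0,0],0],[[-0.3,-2,0],[0,0,0],0],[[-0.3,-2,0],[0,0,0],0],[[0,0,0],[0,0,0],0]]}}

```text
clock: 13.98
eef_pos: [0.557, 0.1255, 0.0288]
tool_rot: [-0.653, 0.757, 0.003, 0.002]
ft_force: [-3.1, 9.6, -0.2]
grip_width: 0.0001
grasp_force: 5.0
```

```bash
python3 f.py
```

```text
[-2.64 10.45  1.55] [0.52 0.44 0.39] 10.89 [0.55700495 0.12554994 0.02871273] 14.4833
```

Call:
{"fn": "drive_tool", "kwargs": {"increments": [[[-1.3,-1.8,0],[0,0,0],0],[[-1.3,-1.8,0],[0,0,0],0],[[-1.3,-1.8,0],[0,0,0],0],[[-0.3,-2,0],[0,0,0],0],[[-0.3,-2,0],[0,0,0],0],[[-0.3,-2,0],[0,0,0],0],[[0,0,0],[0,0,0],0]]}}

```text
clock: 15.07
eef_pos: [0.554, 0.1144, 0.0291]
tool_rot: [-0.653, 0.757, 0.002, 0.003]
ft_force: [1.6, 10.7, -0.3]
grip_width: -0.0001
grasp_force: 5.5
```

```bash
python3 f.py
```

```text
[ 0.76 10.77 -0.32] [0.4  0.49 0.49] 10.8 [0.55397637 0.11444916 0.02909191] 15.5667
```

Tangential load is relieved, leaving about 10.8 N along the push direction. It rises about 0.1 N/mm, so roughly 32 mm remain.

Call:
{"fn": "drive_tool", "kwargs": {"increments": [[[-0.2,-2,0],[0,0,0],0],[[-0.2,-2,0],[0,0,0],0],[[-0.2,-2,0],[0,0,0],0],[[-0.2,-2,0],[0,0,0],0],[[-0.1,-2,0],[0,0,0],0],[[-0.1,-2,0],[0,0,0],0],[[-0.1,-2,0],[0,0,0],0],[[0,0,0],[0,0,0],0]]}}

```text
clock: 16.23
eef_pos: [0.5515, 0.1012, 0.0288]
tool_rot: [-0.654, 0.757, 0.004, 0.003]
ft_force: [-2.7, 13.2, 1.0]
grip_width: 0.0
grasp_force: 6.5
```

```bash
python3 f.py
```

```text
[-1.97 13.09  0.93] [0.39 0.48 0.58] 13.28 [0.55149674 0.10125385 0.02881417] 16.7333
```

Call:
{"fn": "drive_tool", "kwargs": {"increments": [[[-0.7,-1.5,0],[0,0,0],0],[[-0.7,-1.5,0],[0,0,0],0],[[-0.7,-1.5,0],[0,0,0],0],[[-0.4,-1,0],[0,0,0],0],[[0,0,0],[0,0,0],0]]}}

```text
clock: 17.15
eef_pos: [0.5508, 0.096, 0.0292]
tool_rot: [-0.654, 0.757, 0.003, 0.004]
ft_force: [2.2, 14.2, -0.6]
grip_width: -0.0001
grasp_force: 7.0
```

```bash
python3 f.py
```

```text
[ 1.32 13.77 -0.82] [0.49 0.35 0.66] 13.86 [0.5508292  0.09604874 0.0292166 ] 17.65
```

13.86 N, almost purely normal. Holding.

Call:
{"fn": "drive_tool", "kwargs": {"increments": [[[0,0,0],[0,0,0],0],[[0,0,0],[0,0,0],0],[[0,0,0],[0,0,0],0],[[0,0,0],[0,0,0],0],[[0,0,0],[0,0,0],0],[[0,0,0],[0,0,0],0],[[0,0,0],[0,0,0],0],[[0,0,0],[0,0,0],0]]}}

```text
clock: 18.32
eef_pos: [0.5508, 0.096, 0.0292]
tool_rot: [-0.654, 0.757, 0.003, 0.004]
ft_force: [2.3, 13.8, -0.6]
grip_width: -0.0001
grasp_force: 6.9
```

```bash
python3 f.py
```

```text
[ 1.82 13.53 -0.95] [0.54 0.35 0.25] 13.69 [0.55082832 0.0960399  0.02921116] 18.8167
```

Load held for over a second. Easing back with the fingers on the nose.

Call:
{"fn": "drive_tool", "kwargs": {"increments": [[[0.3,2,0],[0,0,0],0],[[0.4,2.5,0],[0,0,0],0],[[0.4,2.5,0],[0,0,0],0],[[0.4,2.5,0],[0,0,0],0],[[0.4,2.5,0],[0,0,0],0],[[0.4,2.5,0],[0,0,0],0],[[0.4,2.5,0],[0,0,0],0],[[0.4,2.5,0],[0,0,0],0]]}}

```text
clock: 19.48
eef_pos: [0.554, 0.1146, 0.0292]
tool_rot: [-0.653, 0.757, 0.002, 0.003]
ft_force: [1.7, 10.4, -0.9]
grip_width: 0.0003
grasp_force: 5.3
```

Call:
{"fn": "drive_tool", "kwargs": {"increments": [[[0.4,2.5,0],[0,0,0],0],[[0.4,2.5,0],[0,0,0],0],[[0.5,2.5,0],[0,0,0],0],[[0.5,2.5,0],[0,0,0],0],[[0.5,2.5,0],[0,0,0],0],[[0.5,2.5,0],[0,0,0],0],[[0.6,2.5,0],[0,0,0],0],[[0.6,2.5,0],[0,0,0],0]]}}

```text
clock: 20.15
eef_pos: [0.5593, 0.1332, 0.0295]
tool_rot: [-0.653, 0.757, -0.0, 0.003]
ft_force: [3.8, 6.4, -1.7]
grip_width: -0.0
grasp_force: 3.7
```

Call:
{"fn": "drive_tool", "kwargs": {"increments": [[[0.6,2,0],[0,0,0],0],[[0.6,2,0],[0,0,0],0],[[0.6,2,0],[0,0,0],0],[[0.6,2,0],[0,0,0],0],[[0,0,0],[0,0,0],0]]}}

```text
clock: 20.57
eef_pos: [0.5617, 0.1409, 0.0295]
tool_rot: [-0.653, 0.758, -0.0, 0.003]
ft_force: [3.2, 5.8, -1.6]
grip_width: 0.0
grasp_force: 3.2
```

Call:
{"fn": "drive_tool", "kwargs": {"increments": [[[0.2,2,0],[0,0,0],0],[[0.2,2,0],[0,0,0],0],[[0.2,2,0],[0,0,0],0],[[0.2,2,0],[0,0,0],0],[[0.2,2,0],[0,0,0],0],[[0.2,2,0],[0,0,0],0],[[0,0,0],[0,0,0],0]]}}

```text
clock: 21.15
eef_pos: [0.5623, 0.1523, 0.0294]
tool_rot: [-0.653, 0.758, -0.001, 0.002]
ft_force: [2.9, 4.4, -0.1]
grip_width: -0.0003
grasp_force: 2.4
```

Call:
{"fn": "drive_tool", "kwargs": {"increments": [[[0.1,1,0],[0,0,0],0],[[0.1,1,0],[0,0,0],0],[[0.1,1,0],[0,0,0],0],[[0,0,0],[0,0,0],0]]}}

```text
clock: 21.48
eef_pos: [0.5612, 0.1546, 0.029]
tool_rot: [-0.653, 0.758, -0.0, 0.001]
ft_force: [1.9, 4.2, 0.8]
grip_width: 0.0
grasp_force: 2.2
```

Call:
{"fn": "drive_tool", "kwargs": {"increments": [[[0.1,1,0],[0,0,0],0],[[0,0,0],[0,0,0],0]]}}

```text
clock: 21.65
eef_pos: [0.5608, 0.1552, 0.0288]
tool_rot: [-0.652, 0.758, 0.0, 0.0]
ft_force: [1.5, 4.2, 0.9]
grip_width: 0.0002
grasp_force: 2.2
```

Call:
{"fn": "drive_tool", "kwargs": {"increments": [[[0.1,1,0],[0,0,0],0],[[0.1,1,0],[0,0,0],0],[[0,0,0],[0,0,0],0]]}}

```text
clock: 21.9
eef_pos: [0.5607, 0.157, 0.0286]
tool_rot: [-0.652, 0.758, 0.0, 0.0]
ft_force: [1.0, 3.8, 1.3]
grip_width: -0.0002
grasp_force: 2.1
```

Call:
{"fn": "drive_tool", "kwargs": {"increments": [[[0.1,1,0],[0,0,0],0],[[0,0,0],[0,0,0],0]]}}

```text
clock: 22.07
eef_pos: [0.5607, 0.1579, 0.0286]
tool_rot: [-0.652, 0.758, 0.0, -0.0]
ft_force: [0.4, 4.7, 2.8]
grip_width: 0.0003
grasp_force: 2.1
```

Call:
{"fn": "drive_tool", "kwargs": {"increments": [[[0.1,0.5,0],[0,0,0],0],[[0,0,0],[0,0,0],0]]}}

```text
clock: 22.23
eef_pos: [0.5609, 0.1583, 0.0286]
tool_rot: [-0.652, 0.758, 0.0, -0.0]
ft_force: [-0.5, 4.3, 1.4]
grip_width: 0.0
grasp_force: 2.1
```

Call:
{"fn": "drive_tool", "kwargs": {"increments": [[[0.1,0.5,0],[0,0,0],0],[[0.1,0.5,0],[0,0,0],0],[[0,0,0],[0,0,0],0]]}}

```text
clock: 22.48
eef_pos: [0.5608, 0.1588, 0.0284]
tool_rot: [-0.652, 0.758, -0.0, -0.001]
ft_force: [0.5, 2.1, 1.5]
grip_width: 0.0003
grasp_force: 1.2
```

Call:
{"fn": "drive_tool", "kwargs": {"increments": [[[0.1,0.5,0],[0,0,0],0],[[0.1,0.5,0],[0,0,0],0],[[0,0,0],[0,0,0],0]]}}

```text
clock: 22.73
eef_pos: [0.5607, 0.1593, 0.028]
tool_rot: [-0.652, 0.758, -0.0, -0.001]
ft_force: [-0.8, -0.6, -0.5]
grip_width: -0.0003
grasp_force: 0.0
```

Call:
{"fn": "drive_tool", "kwargs": {"increments": [[[0.1,0.5,0],[0,0,0],0],[[0,0,0],[0,0,0],0]]}}

```text
clock: 22.9
eef_pos: [0.5611, 0.1603, 0.0282]
tool_rot: [-0.652, 0.758, -0.0, -0.001]
ft_force: [0.1, -0.7, 0.0]
grip_width: -0.0004
grasp_force: 0.0
```

The force fell from 4.3 to 2.1 and then to 0 N with the position nearly still, so the arm came onto its stop while touched. Retreating and lifting.

Call:
{"fn": "drive_tool", "kwargs": {"increments": [[[1,6,0],[0,0,0],0],[[1,7,0],[0,0,0],0],[[0,0,15],[0,0,0],0],[[0,0,25],[0,0,0],0],[[0,0,30],[0,0,0],0],[[0,0,20],[0,0,0],0],[[0,0,0],[0,0,0],0],[[0,0,0],[0,0,0],0]]}}

```text
clock: 23.57
eef_pos: [0.5647, 0.1748, 0.1203]
tool_rot: [-0.653, 0.758, -0.001, 0.002]
ft_force: [0.2, -0.3, -0.2]
grip_width: -0.0002
grasp_force: 0.0
```

```bash
python3 f.py; python3 - <<'E'
from h import *
s=camera('scene'); save('s5',cv2.resize(s['image'][150:300,180:380],None,fx=4,fy=4,interpolation=cv2.INTER_CUBIC))
E
```

```text
[-0.14  0.06 -0.12] [0.54 0.44 0.57] 0.19 [0.56322893 0.17366791 0.11800084] 24.0667
```

View pics/s5.png

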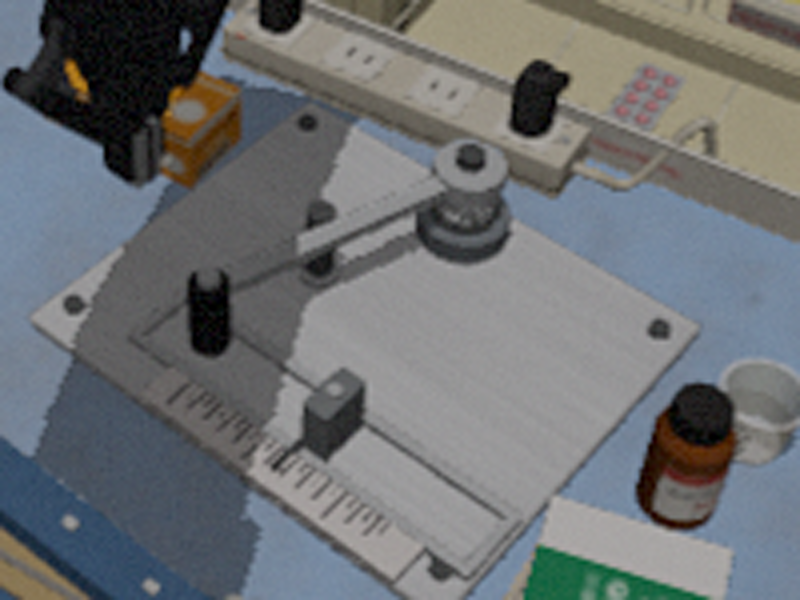

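The arm is on its stop with the nose at (210,310), the rider is out near 60 mm with its pointer at (280,462), and the robot is clear.

```bash
python3 -c "from workcell import job_done; print(job_done())"
```

```text
the job is handed in; nothing more can be done
None
```

I handed the job in: the arm was held at about 13.8 N for over a second and eased back onto its stop, and the rider was left at about 60 mm; the bottle, cup and carton look undisturbed (no verdict was returned).

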